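# Shut off and bleed the bench air manifold before the break

## Task

Before the break, shut off the bench air and bleed the line, working only with gentle pushes of a closed fingertip: grip, force and lift nothing. Slide the coffee mug upright along the table, to one side, until it stands a good 10 cm off the line straight out of the blue-levered vent, and push the red supply lever round until it lies square across its pipe; only then push the blue vent lever round until it lies in line with its outlet and the gauge falls to zero. Leave the yellow outlet lever as you find it, and everything else on the table where it stands.

Things in the scene. Friction and masses are not known exactly. Their poses are not given: they have to be found in the camera images.
- manifold: Fixed air manifold: aluminium bar 36 x 310 mm along its own y axis, top 58 mm high. Origin: on the table under the bar's middle; x to the table's back, y left. On its front (-x), 75 mm left and right of the middle, in either order: blue-levered vent, yellow-levered outlet. Stem of the red-levered supply valve at (60, 0) mm, behind the bar; gauge at (-4, -130), 130 mm high; all else under 66 mm
- supply_lever (a joint): Red lever, rad. 0: open, in line with its pipe, pointing forward (-x of manifold) over the bar; turns clockwise from above; 1.57: shut, square across the pipe, pointing left (+y); hard stop at 1.66. Starts at 0 to 0.25. Friction 0.22 N m (about 4 N at the sleeve); stays where left. All three levers: 80 mm long; from 36 mm out a coloured sleeve 17 mm wide, underside 77, top 92 mm high
- supply_grip (a point): Point in the middle of the red lever's sleeve, 60 mm from the stem axis, 84.5 mm above the table; turns with the lever
- vent_valve: The vent: fixed brass ball valve on one of the manifold's two front ports, blue lever on top. Its copper-coloured silencer (22 mm thick, axis 40 mm high) blows forward, along -x, and ends 56 mm in front of the stem axis. Origin: on the table under the stem axis; axes parallel to the manifold's
- vent_lever (a joint): Blue lever, rad. 0: closed, across its pipe, pointing left (+y of vent_valve); turns anticlockwise from above; 1.57: fully open, in line with the silencer, pointing forward (-x); hard stop at 1.66. Starts at 0 to 0.08. Friction 0.18 N m (about 3 N at the sleeve); stays where left
- vent_grip (a point): Point in the middle of the blue lever's sleeve, 60 mm from the stem axis, 84.5 mm above the table; turns with the lever
- outlet_valve: The tool outlet on the other front port: a like ball valve with a yellow lever and a steel quick coupler that ends 57 mm in front of its stem axis. Fixed. Origin: on the table under the stem axis; axes parallel to the manifold's
- outlet_grip (a point): Point in the middle of the yellow lever's sleeve, 60 mm from the stem axis; it may start at any angle between pointing left (+y) and pointing forward (-x), and is not to be turned
- gauge_needle (a joint): Red needle of the gauge, rad: 0 at line pressure (near the top of the dial); it falls anticlockwise to 2.6, the zero mark at lower left, as the vent opens
- mug: Loose dark green mug, 0.31 kg, straight-sided, 81 mm across, 94 mm high, with coffee in it. Origin: on its underside, 16.5 mm from the bowl's axis towards the handle, which lies along the mug's -y, 73 mm out from that axis, and starts roughly towards the robot. Stands just in front of the silencer, where the blue lever must swing. Pushed with the fingertip 60 mm high or lower it slides upright
- mug_axis (a point): Point on the axis of the mug's bowl, 47 mm above its underside
- screwdriver: Loose screwdriver with a red handle, 205 mm long, lying left of the manifold; leave it alone
- brass_fitting: Loose small brass hose fitting, 24 mm long, lying at the back, right of the pipe; leave it alone
- drink_can: Loose empty drink can, 66 mm thick and 147 mm high, standing to the left of the manifold; leave it alone
- rubber_duck: Loose coral rubber duck, 154 mm long and 129 mm high, to the right; leave it alone
- food_tub: Loose upturned white food tub on a red lid, about 100 mm wide and 50 mm high, to the left; leave it alone

How it is judged (in metres and radians):
On the way, in this order (a step that is already met when the one before it is completed fails the run):
1. the mug stands to one side, out of the vent's line, and the red supply lever is shut (in either order) ((y of mug_axis in the frame of vent_valve above 0.085 m or y of mug_axis in the frame of vent_valve below -0.085 m) and value of joint supply_lever above 1.4 rad), for 0.2 s.
2. the blue vent lever is fully open (value of joint vent_lever above 1.4 rad), for 0.2 s.
At the end, for the whole second after the job is handed in: Red supply lever shut and blue vent lever open (each 1.40 rad or more; 1.57 is square), gauge needle down at zero (2.2 rad or more of 2.6); the mug upright at rest on the table, its axis 85 mm or more to the side of the vent's line; the yellow lever's sleeve within 15 mm of where it was (all of step 1 and value of joint vent_lever above 1.4 rad and angle between mug's own z axis and vertical below 0.1 rad and height (world z) of mug below 0.01 m and linear speed of mug below 0.02 m/s and distance of outlet_grip from where it was at the start of the episode below 0.015 m and value of joint gauge_needle above 2.2 rad); the robot touches nothing.
It fails at once if the vent is opened (beyond 0.35 rad) while the supply is not shut or the mug is still in front of it (value of joint vent_lever above 0.35 rad and (value of joint supply_lever below 1.38 rad or not (y of mug_axis in the frame of vent_valve above 0.08 m or y of mug_axis in the frame of vent_valve below -0.08 m))).
It fails at once if the mug is lifted or carried (15 mm or more off the table) or tipped (more than 0.25 rad) (height (world z) of mug above 0.015 m or angle between mug's own z axis and vertical above 0.25 rad).
It fails at once if the mug is pinched or struck (more than 25 N) (contact force between the fingers and mug above 25 N).
It fails at once if a lever is taken between the fingers or forced (more than 60 N) (contact force between the fingers and manifold above 60 N or contact force between the fingers and vent_valve above 60 N or (z of the grasp point in the frame of supply_grip below 0.022 m and y of the grasp point in the frame of supply_grip between -0.01 and 0.01 m and x of the grasp point in the frame of supply_grip between -0.035 and 0.035 m) or (z of the grasp point in the frame of vent_grip below 0.022 m and x of the grasp point in the frame of vent_grip between -0.01 and 0.01 m and y of the grasp point in the frame of vent_grip between -0.035 and 0.035 m)).
It fails at once if the yellow lever is turned (its sleeve by more than 15 mm) or another thing on the table is pushed or picked up (moved more than 25 mm) (distance of outlet_grip from where it was at the start of the episode above 0.015 m or distance of any of screwdriver, brass_fitting, drink_can, rubber_duck, food_tub from where it was at the start of the episode above 0.025 m).
It also fails if it takes over 61 s, if anything falls off the work surface, if the arm or the gripper's body presses on something with over 40 N, if the wrist force passes 120 N, or if a joint passes its speed limit or range.

## Robot

A 6-joint arm with a two-finger parallel gripper is mounted at the origin on the work surface; the furniture and walls round the work are solid. World frame = base frame: x ahead of the robot, y to its left, z up, the work surface at z = 0. Lengths are in m, angles in degrees, forces in N, time in s.
With the tool pointing down it reaches from about 0.4 to 0.825 m from the base axis. Payload 7 kg.
Tool frame: the origin (TCP) lies midway between the tips of the shut fingers; the grasp point (between the pads) lies 19 mm behind it (ctrl.hold_point_z is the distance from the TCP to the grasp point, in m); z points along the fingers, y is the line along which they close (so a half turn about z gives the same grasp; the last joint's range is limited). The gripper opens to 88 mm and grips with 3 to 60 N. Pads are 19 mm wide; open, the fingers measure 130 mm over their backs; the gripper's body (78 mm by 193 mm) begins 47 mm behind the grasp point.
Start: joints at [82.97, 20.546, 0.682, 0, -70.136, -16.507], TCP at [0.27, 0.619, 0.227] pointing down, gripper open.
Joint ranges: [-176.03, 176.03], [-82.01, 121.73], [-58.28, 71.71], [-173.87, 95.51], [-174.79, -0.11], [-173.66, 173.66]. Speed limits (degrees/s): [136.94, 136.94, 172.46, 180, 180, 180].

## Interface

Orientations are given as [roll, pitch, yaw] about the fixed x, y, z axes, in that order (R = Rz(yaw) Ry(pitch) Rx(roll)).
In Python, from plant import ctrl gives the robot as it stands.
- The arm moves only by the tool apply_moves, never from a script. Its argument "deltas" is a list of rows, each an object with "fingers": the finger opening in mm, from 0 to 87.6; "delta_pos": the shift along the tool's x, y, z in mm, a list of three; "angular": the turn, a rotation vector about the tool's x, y, z in degrees, a list of three. A call has 1 to 10 rows; each row is the pose to reach, as a shift and turn from the pose commanded when the call began, along the tool's axes at that moment; what a row does not reach only later rows make up. A row lasts 1/10 s, in which the tool goes at most 50 mm and 8.59 degrees, less where a joint would pass 70% of its speed; a pose out of reach is approached as far as the arm can. A call with a gripper value outside its range is refused whole. The fingers move at their own pace and stop on an object; the grip force is fixed at half the most. Time passes only in rows, so rows that repeat a pose let the fingers close. It gives the time, the measured TCP pose, the force, the opening and the grip force at its end, in the units of the state.
- ctrl.get_obs(): the state, without advancing time (a new reading comes with each control period).
- ctrl.snapshot(name): name is "scene" or "top" or "wrist"; returns the picture (480x640x3 uint8, red, green, blue); there is no depth.
- ctrl.camera_params(name): a dict with "fx", "fy", "cx", "cy" (pixels), "cam_to_world" (4x4, takes a point from camera to world coordinates); the wrist camera has in their place "mount" (4x4, takes a point from camera to tool coordinates, whose origin is the TCP and whose axes are the flange's). Camera axes: x right, y up, looking along -z (the intrinsics and any distortion apply to the point x, -y, -z); pixel columns grow to the right and rows downward; lengths in m; the calibration is good to about 2 mm. A picture is of the moment at which its call begins: read the wrist's pose just before it. camera_params takes no time and is no camera call.
- ctrl.close_job(): hands the job in; it is judged then, once.
The state is a dict: "clock": time; "joint_pos": joint angles; "qvel": joint speeds; "tau": joint torques, N m; "tool_pos": TCP position; "orientation": TCP orientation; "force": force on the tool from outside, world axes, zero at the start; "moment": the same for the moment, N m; "opening": finger opening in m; "gripper_force": force on a finger pad.
Only numpy, scipy, OpenCV 4.12 (cv2) and the standard library are available. Lean on these libraries where they do the work, as an engineer would, in place of code of your own. Each camera call takes 0.05 s, during which the arm holds its last target. There are 200 camera calls.

## Working session

There is one attempt and no reset: what is moved stays moved. The work goes in short steps, Python scripts to look and compute and a tool call to move; the robot and the scene stay as the last step left them, time stands still between calls to the robot, and variables do not carry over. Pictures are saved under pics/ and viewed, at most 11 in all, crops included, and the job is handed in when it is done.

Besides the shell and the picture viewer there is one more tool, called as name(argument=value, ...), one argument or row to a line, values as JSON. apply_moves: Moves the arm, as the interface text tells. Its arguments: {"type":"object","properties":{"deltas":{"type":"array"}},"required":["deltas"]}

```bash
mkdir -p pics; cat > h.py <<'E'
import numpy as np, cv2
from plant import ctrl
from scipy.spatial.transform import Rotation as R
def snap(n,f):
    im=ctrl.snapshot(n); cv2.imwrite(f'pics/{f}.png',im[:,:,::-1]); return im
def pose():
    o=ctrl.get_obs(); T=np.eye(4); T[:3,:3]=R.from_euler('xyz',o['orientation'],degrees=True).as_matrix(); T[:3,3]=o['tool_pos']; return T
def cam(n,T=None):
    p=ctrl.camera_params(n)
    return p,(np.array(p['cam_to_world']) if 'cam_to_world' in p else T@np.array(p['mount']))
def ray(n,u,v,T=None):
    p,C=cam(n,T); d=np.array([(u-p['cx'])/p['fx'],-(v-p['cy'])/p['fy'],-1]); return C[:3,3],C[:3,:3]@d
def onz(n,u,v,z,T=None):
    o,d=ray(n,u,v,T); return o+d*(z-o[2])/d[2]
def tri(r1,r2):
    (a,d),(b,e)=r1,r2; s=np.linalg.lstsq(np.c_[d,-e],b-a,rcond=None)[0]; p,q=a+s[0]*d,b+s[1]*e
    return (p+q)/2,np.linalg.norm(p-q)
def proj(n,P,T=None):
    p,C=cam(n,T); q=np.linalg.inv(C)@np.r_[P,1]; return p['cx']-p['fx']*q[0]/q[2], p['cy']+p['fy']*q[1]/q[2]
E
python3 - <<'E'
from h import *
a=snap('scene','s0');b=snap('top','t0')
for n in('scene','top','wrist'): print(n,{k:np.round(v,3).tolist() for k,v in ctrl.camera_params(n).items()})
print(ctrl.get_obs())
E
```

```text
scene {'fx': 495.732, 'fy': 495.732, 'cx': 323.906, 'cy': 239.002, 'cam_to_world': [[0.644, 0.384, -0.661, -0.45], [-0.764, 0.297, -0.572, -0.846], [-0.024, 0.874, 0.485, 0.848], [0.0, 0.0, 0.0, 1.0]]}
top {'fx': 519.491, 'fy': 519.491, 'cx': 317.95, 'cy': 229.097, 'cam_to_world': [[-0.028, 0.993, -0.116, 0.443], [-1.0, -0.028, 0.003, 0.025], [-0.0, 0.116, 0.993, 1.434], [0.0, 0.0, 0.0, 1.0]]}
wrist {'fx': 376.992, 'fy': 376.992, 'cx': 322.425, 'cy': 242.632, 'mount': [[-0.001, 0.968, 0.25, 0.067], [1.0, 0.001, 0.0, -0.001], [-0.0, 0.25, -0.968, -0.159], [0.0, 0.0, 0.0, 1.0]]}
{'clock': 0.1, 'joint_pos': array([ 8.29677858e+01,  2.05876846e+01,  6.41346306e-01, -1.57986857e-02,
       -7.01359008e+01, -1.65071511e+01]), 'qvel': array([ 0.08840072, -0.02355942,  0.12442667,  0.08793884, -0.04444638,
       -0.02508703]), 'tau': array([-8.60187629e-04, -5.84166920e+01,  2.93750328e+01,  7.01557115e+00,
        1.01182310e-02, -5.81777613e-05]), 'tool_pos': array([0.26944297, 0.61844109, 0.22573613]), 'orientation': array([ 1.79916930e+02, -9.12833327e-03, -2.35447375e+01]), 'force': array([1.06784713, 0.12104077, 0.16830869]), 'moment': array([-0.03119938,  0.02909164,  0.02504916]), 'gripper_force': 0.0, 'opening': 0.08804490061697005}
```

View pics/t0.png

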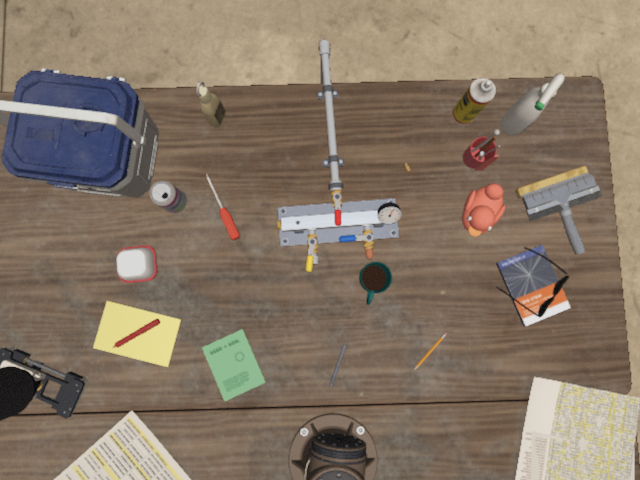

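View pics/s0.png

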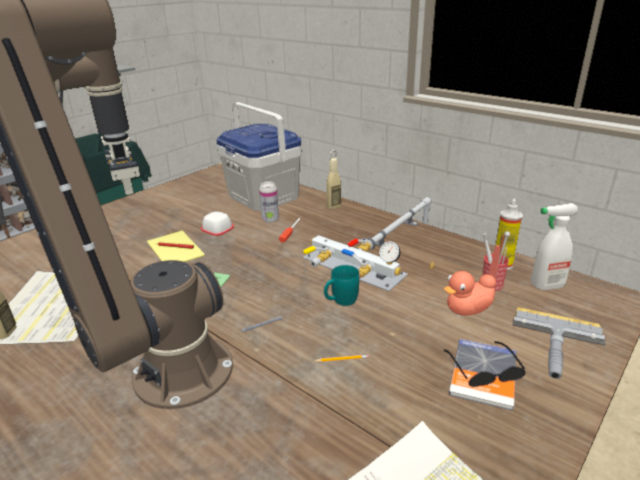

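The top view shows the bar centred near (339,218). The red lever is at (338,216), the blue one at (348,239) with its vent stem near (369,238), and the yellow one at (310,264), pointing forward. The mug is at (376,277) with its handle at (369,297), and the gauge is at (389,213). The scene view agrees: the mug is at (345,285) and the space to its right is free, so I'll push it that way (-y).

```bash
cat > m.py <<'E'
from h import *
def blob(im,lo,hi,box,lo2=None,hi2=None):
    h=cv2.cvtColor(im,cv2.COLOR_RGB2HSV); m=cv2.inRange(h,lo,hi)
    if lo2: m|=cv2.inRange(h,lo2,hi2)
    x0,y0,x1,y1=box; k=np.zeros_like(m); k[y0:y1,x0:x1]=m[y0:y1,x0:x1]
    cs,_=cv2.findContours(k,cv2.RETR_EXTERNAL,cv2.CHAIN_APPROX_NONE); c=max(cs,key=cv2.contourArea)
    return c
def cen(c): M=cv2.moments(c); return M['m10']/M['m00'],M['m01']/M['m00']
C={'red':((0,150,90),(7,255,255)),'blue':((105,140,60),(125,255,255)),'yel':((22,150,120),(32,255,255)),'mug':((75,80,20),(100,255,255))}
E
python3 - <<'E'
from m import *
t=cv2.imread('pics/t0.png')[:,:,::-1].copy(); s=cv2.imread('pics/s0.png')[:,:,::-1].copy()
TB={'red':(325,200,350,230),'blue':(335,228,362,248),'yel':(300,250,322,275),'mug':(350,255,400,310)}
SB={'red':(340,235,362,252),'blue':(335,248,375,275),'yel':(300,235,335,270),'mug':(320,255,365,312)}
for k in C:
    a=blob(t,*C[k],TB[k]); b=blob(s,*C[k],SB[k])
    ca,cb=cen(a),cen(b); p,e=tri(ray('top',*ca),ray('scene',*cb))
    print(k,np.round(ca,1),cv2.boundingRect(a),cv2.minAreaRect(a),np.round(cb,1),cv2.boundingRect(b),'tri',np.round(p,4),round(e,4),'z.09',np.round(onz('top',*ca,.09),4))
# gauge, bar ends
big=cv2.resize(t[180:320,260:420],None,fx=5,fy=5,interpolation=cv2.INTER_CUBIC)[:600]
cv2.imwrite('pics/tc.png',big[:,:,::-1])
E
```

```text
red [337.4 216.8] (335, 210, 6, 15) ((337.5, 217.0), (14.0, 5.0), 90.0) [353.  241.9] (348, 238, 10, 8) tri [ 0.6315 -0.0307  0.086 ] 0.0 z.09 [ 0.6309 -0.0305  0.09  ]
blue [346.9 238.3] (340, 235, 15, 7) ((346.97540283203125, 238.2295379638672), (5.341609001159668, 14.395183563232422), 84.80557250976562) [347.  252.1] (342, 249, 11, 7) tri [ 0.574  -0.0529  0.084 ] 0.0016 z.09 [ 0.574  -0.0531  0.09  ]
yel [308.8 263.3] (306, 256, 7, 16) ((309.0, 263.5), (15.0, 6.0), 90.0) [308.5 249.6] (303, 246, 12, 8) tri [0.5114 0.0479 0.0856] 0.0013 z.09 [0.5116 0.0474 0.09  ]
mug [374.8 278.3] (360, 262, 31, 42) ((376.36590576171875, 280.7926940917969), (37.857139587402344, 31.316604614257812), 72.34988403320312) [342.7 284.8] (324, 265, 35, 41) tri [ 0.4669 -0.1234  0.0519] 0.0064 z.09 [ 0.4683 -0.1216  0.09  ]
```

View pics/tc.png

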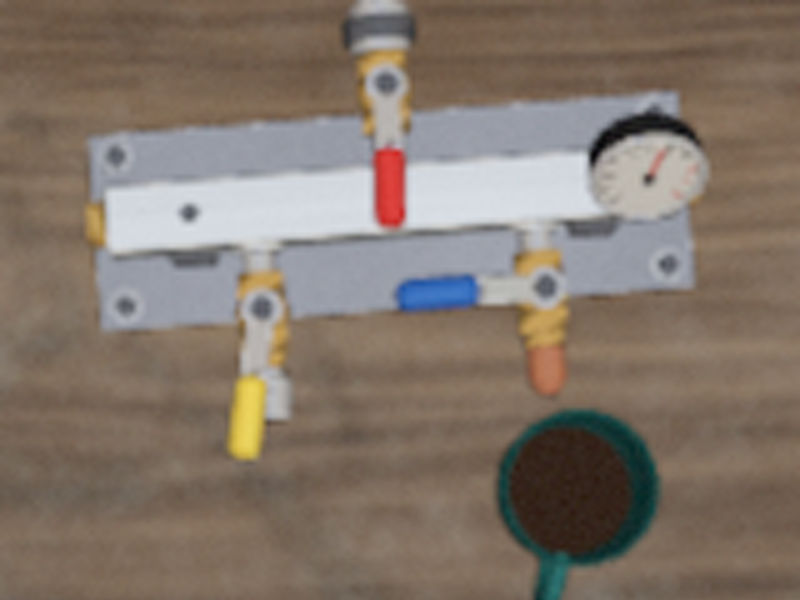

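The crop shows the stems clearly in full-image pixels: red (337.2,196.6), blue (369,237.2), yellow (312.4,241). The mug rim centre is (375.6,277.2) and the gauge is about (389,215).

```bash
python3 - <<'E'
from h import *
P={k:onz('top',*uv,z) for k,uv,z in [('rs',(337.2,196.6),.088),('bs',(369,237.2),.088),('ys',(312.4,241),.088),('mug',(375.6,277.2),.094),('mhand',(369.5,298),.06),('gauge',(389.5,214),.125),('silend',(369.5,258),.045),('red',(337.4,216.8),.09),('blue',(346.9,238.3),.09),('yel',(308.8,263.3),.09)]}
for k in P: print(k,np.round(P[k],4))
d=P['ys']-P['bs']; yaw=np.arctan2(-d[0],d[1]); print('stem dist',np.linalg.norm(d),'yaw',np.degrees(yaw))
c,s=np.cos(yaw),np.sin(yaw); x=np.array([c,s]);y=np.array([-s,c])
for k in P:
  for o in('bs','rs'):
    v=P[k][:2]-P[o][:2]; print(k,'rel',o,np.round([v@x,v@y],4))
T=pose(); print(T.round(3))
E
```

```text
rs [ 0.6848 -0.0317  0.088 ]
bs [ 0.5753 -0.111   0.088 ]
ys [0.5695 0.0366 0.088 ]
mug [ 0.471  -0.1233  0.094 ]
mhand [ 0.4179 -0.1088  0.06  ]
gauge [ 0.6295 -0.1617  0.125 ]
silend [ 0.5236 -0.1145  0.045 ]
red [ 0.6309 -0.0304  0.09  ]
blue [ 0.5739 -0.0532  0.09  ]
yel [0.5117 0.0474 0.09  ]
stem dist 0.14770692249847833 yaw 2.2518448899881807
rs rel bs [0.1125 0.0749]
rs rel rs [0. 0.]
bs rel bs [0. 0.]
bs rel rs [-0.1125 -0.0749]
ys rel bs [-0.      0.1477]
ys rel rs [-0.1125  0.0728]
mug rel bs [-0.1047 -0.0082]
mug rel rs [-0.2172 -0.0831]
mhand rel bs [-0.1572  0.0084]
mhand rel rs [-0.2697 -0.0666]
gauge rel bs [ 0.0522 -0.0529]
gauge rel rs [-0.0604 -0.1278]
silend rel bs [-0.0518 -0.0014]
silend rel rs [-0.1643 -0.0764]
red rel bs [0.0588 0.0784]
red rel rs [-0.0538  0.0034]
blue rel bs [0.0008 0.0578]
blue rel rs [-0.1117 -0.0172]
yel rel bs [-0.0573  0.1608]
yel rel rs [-0.1698  0.0859]
[[ 0.917 -0.399 -0.     0.269]
 [-0.399 -0.917 -0.001  0.618]
 [ 0.     0.001 -1.     0.226]
 [ 0.     0.     0.     1.   ]]
```

apply_moves(
  deltas=[
    {"fingers":0,"delta_pos":[20,25,0],"angular":[0,0,-5]},
    {"fingers":0,"delta_pos":[50,60,0],"angular":[0,0,-12]},
    {"fingers":0,"delta_pos":[80,95,0],"angular":[0,0,-18]},
    {"fingers":0,"delta_pos":[110,130,0],"angular":[0,0,-23.5]},
    {"fingers":0,"delta_pos":[140,165,0],"angular":[0,0,-23.5]},
    {"fingers":0,"delta_pos":[170,200,0],"angular":[0,0,-23.5]},
    {"fingers":0,"delta_pos":[200,235,0],"angular":[0,0,-23.5]},
    {"fingers":0,"delta_pos":[230,270,0],"angular":[0,0,-23.5]},
    {"fingers":0,"delta_pos":[260,305,0],"angular":[0,0,-23.5]},
    {"fingers":0,"delta_pos":[280,330,0],"angular":[0,0,-23.5]},
  ],
)

```text
clock: 1.1
tool_pos: [0.3944, 0.2019, 0.2265]
orientation: [180.0, 0.0, -0.1]
force: [0.3, 0.3, 0.2]
opening: 0.0132
gripper_force: 0.0
```

apply_moves(
  deltas=[
    {"fingers":0,"delta_pos":[12,38,0],"angular":[0,0,0]},
    {"fingers":0,"delta_pos":[25,80,0],"angular":[0,0,0]},
    {"fingers":0,"delta_pos":[38,120,0],"angular":[0,0,0]},
    {"fingers":0,"delta_pos":[50,160,0],"angular":[0,0,0]},
    {"fingers":0,"delta_pos":[62,200,0],"angular":[0,0,0]},
    {"fingers":0,"delta_pos":[72,230,0],"angular":[0,0,0]},
    {"fingers":0,"delta_pos":[75,240,0],"angular":[0,0,0]},
    {"fingers":0,"delta_pos":[75,240,0],"angular":[0,0,0]},
    {"fingers":0,"delta_pos":[75,240,0],"angular":[0,0,0]},
  ],
)

```text
clock: 2.0
tool_pos: [0.469, -0.0354, 0.2263]
orientation: [-180.0, 0.0, -0.1]
force: [-0.5, -0.5, 0.1]
opening: 0.0003
gripper_force: 0.0
```

```bash
python3 - <<'E'
from m import *
T=pose(); w=snap('wrist','w1'); np.save('w1.npy',T); print(T[:3,3],ctrl.get_obs()['opening'])
for n,P in [('rs',[.6848,-.0317,.088]),('bs',[.5753,-.111,.088]),('ys',[.5695,.0366,.088]),('mug',[.471,-.1233,.094]),('blue',[.5739,-.0532,.09]),('red',[.631,-.0304,.09])]: print(n,np.round(proj('wrist',P,T),1))
E
```

```text
[ 0.46904192 -0.03544924  0.22631104] 0.0005045919395950108
rs [317.6 -85.5]
bs [426.1  90.4]
ys [226.3  99.3]
mug [434.9 230.4]
blue [347.8  92.3]
red [316.2   4.6]
```

View pics/w1.png

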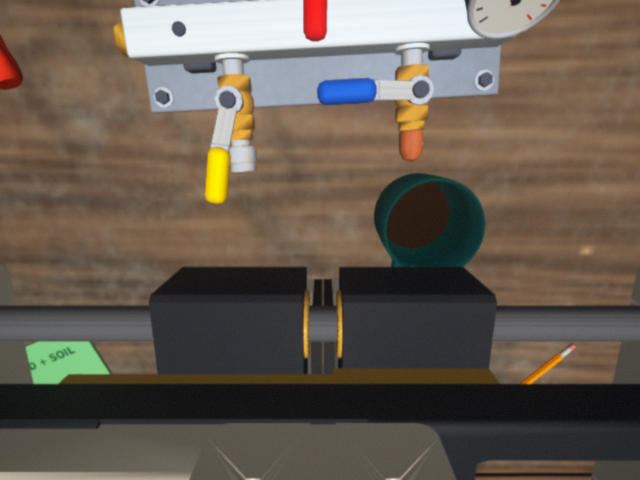

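The wrist view agrees with the top-view estimates to 2–3 mm: blue stem (422,90), mug rim centre (430,228), yellow sleeve (217,175). The gap left of the mug is free, so I'll descend there.

apply_moves(
  deltas=[
    {"fingers":0,"delta_pos":[0,0,40],"angular":[0,0,0]},
    {"fingers":0,"delta_pos":[0,0,80],"angular":[0,0,0]},
    {"fingers":0,"delta_pos":[0,0,120],"angular":[0,0,0]},
    {"fingers":0,"delta_pos":[0,0,150],"angular":[0,0,0]},
    {"fingers":0,"delta_pos":[0,0,170],"angular":[0,0,0]},
    {"fingers":0,"delta_pos":[0,0,181],"angular":[0,0,0]},
    {"fingers":0,"delta_pos":[0,8,181],"angular":[0,0,0]},
    {"fingers":0,"delta_pos":[0,14,181],"angular":[0,0,0]},
    {"fingers":0,"delta_pos":[0,18,181],"angular":[0,0,0]},
    {"fingers":0,"delta_pos":[0,21,181],"angular":[0,0,0]},
  ],
)

```text
clock: 3.05
tool_pos: [0.47, -0.0569, 0.0466]
orientation: [-180.0, -0.1, -0.1]
force: [0.5, 0.4, 0.2]
opening: 0.0003
gripper_force: 0.0
```

apply_moves(
  deltas=[
    {"fingers":0,"delta_pos":[0,3,0],"angular":[0,0,0]},
    {"fingers":0,"delta_pos":[0,6,0],"angular":[0,0,0]},
    {"fingers":0,"delta_pos":[0,9,0],"angular":[0,0,0]},
    {"fingers":0,"delta_pos":[0,12,0],"angular":[0,0,0]},
    {"fingers":0,"delta_pos":[0,15,0],"angular":[0,0,0]},
    {"fingers":0,"delta_pos":[0,18,0],"angular":[0,0,0]},
    {"fingers":0,"delta_pos":[0,21,0],"angular":[0,0,0]},
    {"fingers":0,"delta_pos":[0,24,0],"angular":[0,0,0]},
    {"fingers":0,"delta_pos":[0,27,0],"angular":[0,0,0]},
    {"fingers":0,"delta_pos":[0,30,0],"angular":[0,0,0]},
  ],
)

```text
clock: 4.05
tool_pos: [0.4694, -0.0868, 0.0456]
orientation: [-180.0, -0.0, -0.0]
force: [-0.2, 4.6, 2.9]
opening: 0.0003
gripper_force: 2.2
```

```bash
python3 - <<'E'
from m import *
T=pose(); t=snap('top','t1'); s=snap('scene','s1'); print(T[:3,3])
cv2.imwrite('pics/c1.png',np.hstack([cv2.resize(t[200:320,300:430],None,fx=3,fy=3),cv2.resize(s[220:340,290:420],None,fx=3,fy=3)])[:,:,::-1])
E
```

```text
[ 0.46937697 -0.08676283  0.04556653]
```

View pics/c1.png

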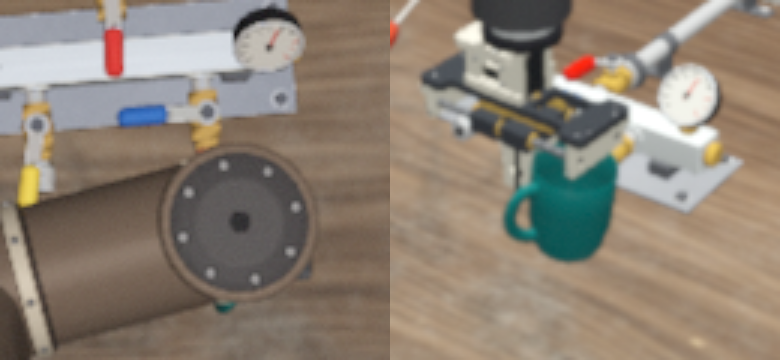

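The mug is upright and sliding with the fingertip against its left side (scene half, at about (560,215) in the crop), at 4.6 N. I'll continue.

apply_moves(
  deltas=[
    {"fingers":0,"delta_pos":[0,4,0],"angular":[0,0,0]},
    {"fingers":0,"delta_pos":[0,8,0],"angular":[0,0,0]},
    {"fingers":0,"delta_pos":[0,12,0],"angular":[0,0,0]},
    {"fingers":0,"delta_pos":[0,16,0],"angular":[0,0,0]},
    {"fingers":0,"delta_pos":[0,20,0],"angular":[0,0,0]},
    {"fingers":0,"delta_pos":[0,24,0],"angular":[0,0,0]},
    {"fingers":0,"delta_pos":[0,28,0],"angular":[0,0,0]},
    {"fingers":0,"delta_pos":[0,32,0],"angular":[0,0,0]},
    {"fingers":0,"delta_pos":[0,36,0],"angular":[0,0,0]},
    {"fingers":0,"delta_pos":[0,40,0],"angular":[0,0,0]},
  ],
)

```text
clock: 5.15
tool_pos: [0.4693, -0.1269, 0.0456]
orientation: [180.0, -0.0, -0.0]
force: [0.2, 4.1, 2.7]
opening: 0.0004
gripper_force: 2.4
```

apply_moves(
  deltas=[
    {"fingers":0,"delta_pos":[0,4,0],"angular":[0,0,0]},
    {"fingers":0,"delta_pos":[0,8,0],"angular":[0,0,0]},
    {"fingers":0,"delta_pos":[0,12,0],"angular":[0,0,0]},
    {"fingers":0,"delta_pos":[0,16,0],"angular":[0,0,0]},
    {"fingers":0,"delta_pos":[0,20,0],"angular":[0,0,0]},
    {"fingers":0,"delta_pos":[0,24,0],"angular":[0,0,0]},
    {"fingers":0,"delta_pos":[0,28,0],"angular":[0,0,0]},
    {"fingers":0,"delta_pos":[0,32,0],"angular":[0,0,0]},
    {"fingers":0,"delta_pos":[0,36,0],"angular":[0,0,0]},
    {"fingers":0,"delta_pos":[0,38,0],"angular":[0,0,0]},
  ],
)

```text
clock: 6.15
tool_pos: [0.4692, -0.165, 0.0456]
orientation: [180.0, 0.0, -0.1]
force: [-0.2, 5.6, 4.5]
opening: 0.0007
gripper_force: 2.9
```

apply_moves(
  deltas=[
    {"fingers":0,"delta_pos":[0,-6,0],"angular":[0,0,0]},
    {"fingers":0,"delta_pos":[0,-20,0],"angular":[0,0,0]},
    {"fingers":0,"delta_pos":[0,-45,0],"angular":[0,0,0]},
    {"fingers":0,"delta_pos":[0,-60,-40],"angular":[0,0,0]},
    {"fingers":0,"delta_pos":[0,-70,-80],"angular":[0,0,0]},
    {"fingers":0,"delta_pos":[0,-80,-120],"angular":[0,0,0]},
    {"fingers":0,"delta_pos":[0,-80,-155],"angular":[0,0,0]},
    {"fingers":0,"delta_pos":[0,-80,-180],"angular":[0,0,0]},
    {"fingers":0,"delta_pos":[0,-80,-180],"angular":[0,0,0]},
  ],
)

```text
clock: 7.05
tool_pos: [0.4708, -0.0845, 0.2289]
orientation: [180.0, -0.3, 0.0]
force: [0.2, 0.1, -0.7]
opening: 0.0004
gripper_force: 0.0
```

```bash
python3 - <<'E'
from m import *
T=pose(); w=snap('wrist','w2'); np.save('w2.npy',T); t=snap('top','t2'); s=snap('scene','s2');print(T[:3,3])
for n,im,b in [('scene',s,(320,255,420,340)),('wrist',w,(380,120,640,290))]:
    c=blob(im,*C['mug'],b); print(n,cv2.boundingRect(c),np.round(cen(c),1))
E
```

```text
[ 0.47075468 -0.08446308  0.22894419]
scene (348, 276, 38, 42) [368.6 296.1]
wrist (417, 177, 117, 103) [475.1 225.4]
```

View pics/w2.png

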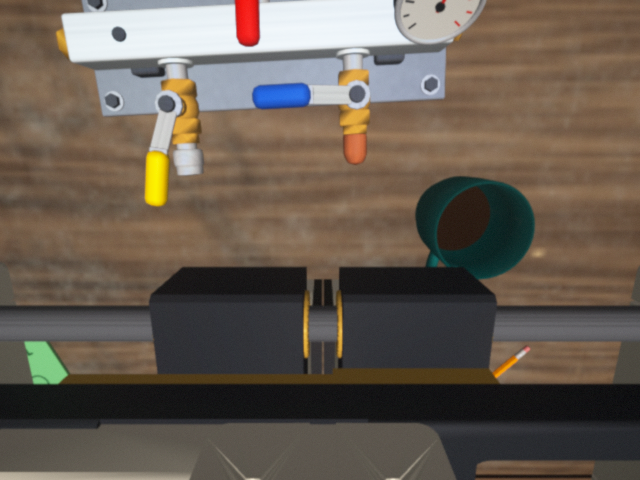

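The mug is upright at its new place, with the rim spanning about columns 430–534 and its centre near (482,228). The blue stem is at (358,94) and the red sleeve ends near (248,45). I'll compute positions and plan the lever paths.

```bash
python3 - <<'E'
from m import *
T=np.load('w2.npy');A=np.load('w1.npy')
m=onz('wrist',482,228,.094,T); b=onz('wrist',358,94,.088,T); y=onz('wrist',170,104,.088,T)
print('mug',m.round(4),'bs',b.round(4),'ys',y.round(4),np.linalg.norm(y-b))
d=y-b; yaw=np.arctan2(-d[0],d[1]); c,s=np.cos(yaw),np.sin(yaw);v=m-b
print(np.degrees(yaw),'mug vent y',-s*v[0]+c*v[1])
# heights across the top view and the wrist view
print('bs tri',tri(ray('top',369,237.2),ray('wrist',358,94,T)))
p=tri(ray('top',346.9,238.3),ray('wrist',282,96,T));print('blue tri',p)
b1=np.array([.5745,-.1095]);yw=np.radians(2.25);X=np.array([np.cos(yw),np.sin(yw)]);Y=np.array([-X[1],X[0]])
rs=b1+X*.1125+Y*.075; print('rs from bs',rs)
E
```

```text
mug [ 0.4749 -0.2105  0.094 ] bs [ 0.576 -0.11   0.088] ys [0.5691 0.031  0.088 ] 0.14119880381315214
2.796782781009994 mug vent y -0.09541054251661486
bs tri (array([ 0.57232024, -0.1077294 ,  0.11727356]), np.float64(0.0006381477760631559))
blue tri (array([ 0.57421427, -0.05334454,  0.08920919]), np.float64(0.0005638210231967725))
rs from bs [ 0.68396878 -0.03014109]
```

```bash
python3 - <<'E'
from m import *
T=np.load('w2.npy');A=np.load('w1.npy'); z=.066
def rep(L,b,y,m,r=None):
    d=y-b; yaw=np.arctan2(-d[0],d[1]); c,s=np.cos(yaw),np.sin(yaw);v=m-b
    print(L,'bs',b.round(4),'ys',y.round(4),np.linalg.norm(d).round(4),np.degrees(yaw).round(2),'mug',m.round(4),'vy',(-s*v[0]+c*v[1]).round(4))
rep('w2',onz('wrist',358,94,z,T),onz('wrist',170,104,z,T),onz('wrist',482,228,.094,T))
rep('w1',onz('wrist',422,90,z,A),onz('wrist',229,99,z,A),onz('wrist',430,228,.094,A))
rep('top',onz('top',369,237.2,z),onz('top',312.4,241,z),onz('top',375.6,277.2,.094))
print('rs',onz('top',337.2,196.6,z))
t=cv2.imread('pics/t2.png'); cv2.imwrite('pics/c2.png',cv2.resize(t[180:320,290:450],None,fx=5,fy=5)[:600])
E
```

```text
w2 bs [ 0.5788 -0.112   0.066 ] ys [0.5714 0.0394 0.066 ] 0.1516 2.8 mug [ 0.4749 -0.2105  0.094 ] vy -0.0933
w1 bs [ 0.5785 -0.1134  0.066 ] ys [0.5722 0.0397 0.066 ] 0.1533 2.36 mug [ 0.4729 -0.1193  0.094 ] vy -0.0015
top bs [ 0.5775 -0.1132  0.066 ] ys [0.5716 0.0368 0.066 ] 0.1501 2.25 mug [ 0.471  -0.1233  0.094 ] vy -0.0059
rs [ 0.68876507 -0.03260415  0.066     ]
```

apply_moves(
  deltas=[
    {"fingers":0,"delta_pos":[3,35,30],"angular":[0,0,0]},
    {"fingers":0,"delta_pos":[3,42,75],"angular":[0,0,0]},
    {"fingers":0,"delta_pos":[3,46,120],"angular":[0,0,0]},
    {"fingers":0,"delta_pos":[3,46,160],"angular":[0,0,0]},
    {"fingers":0,"delta_pos":[3,46,180],"angular":[0,0,0]},
    {"fingers":0,"delta_pos":[3,56,180],"angular":[0,0,0]},
    {"fingers":0,"delta_pos":[3,66,180],"angular":[0,0,0]},
    {"fingers":0,"delta_pos":[3,72,180],"angular":[0,0,0]},
    {"fingers":0,"delta_pos":[3,76,180],"angular":[0,0,0]},
    {"fingers":0,"delta_pos":[3,79,180],"angular":[0,0,0]},
  ],
)

```text
clock: 8.2
tool_pos: [0.473, -0.164, 0.0468]
orientation: [-180.0, -0.1, -0.1]
force: [0.1, 3.4, 4.0]
opening: 0.0009
gripper_force: 1.6
```

apply_moves(
  deltas=[
    {"fingers":0,"delta_pos":[0,3,0],"angular":[0,0,0]},
    {"fingers":0,"delta_pos":[0,6,0],"angular":[0,0,0]},
    {"fingers":0,"delta_pos":[0,9,0],"angular":[0,0,0]},
    {"fingers":0,"delta_pos":[0,12,0],"angular":[0,0,0]},
    {"fingers":0,"delta_pos":[0,15,0],"angular":[0,0,0]},
    {"fingers":0,"delta_pos":[0,17,0],"angular":[0,0,0]},
  ],
)

```text
clock: 8.8
tool_pos: [0.4733, -0.1803, 0.0466]
orientation: [-180.0, -0.1, -0.0]
force: [-0.4, 7.2, 7.7]
opening: 0.0001
gripper_force: 3.9
```

apply_moves(
  deltas=[
    {"fingers":0,"delta_pos":[0,-6,0],"angular":[0,0,0]},
    {"fingers":0,"delta_pos":[0,-20,0],"angular":[0,0,0]},
    {"fingers":0,"delta_pos":[0,-45,0],"angular":[0,0,0]},
    {"fingers":0,"delta_pos":[0,-60,-40],"angular":[0,0,0]},
    {"fingers":0,"delta_pos":[0,-70,-80],"angular":[0,0,0]},
    {"fingers":0,"delta_pos":[0,-80,-120],"angular":[0,0,0]},
    {"fingers":0,"delta_pos":[0,-80,-155],"angular":[0,0,0]},
    {"fingers":0,"delta_pos":[0,-80,-180],"angular":[0,0,0]},
    {"fingers":0,"delta_pos":[0,-80,-180],"angular":[0,0,0]},
  ],
)

```text
clock: 9.7
tool_pos: [0.4741, -0.1004, 0.2295]
orientation: [-180.0, -0.4, 0.0]
force: [1.0, 0.2, -0.8]
opening: 0.0004
gripper_force: 0.0
```

```bash
python3 - <<'E'
from m import *
T=pose(); w=snap('wrist','w3'); print(T[:3,3],ctrl.get_obs()['joint_pos'].round(1))
c=blob(w,*C['mug'],(380,120,640,265)); r=cv2.boundingRect(c); u=r[0]+r[2]-52; v=r[1]+52
print(r,'mug approx',onz('wrist',u,v,.094,T))
E
```

```text
[ 0.47405399 -0.10041473  0.22952923] [ 11.4   2.1 -22.8   0.  -64.9  78.6]
(416, 180, 117, 85) mug approx [ 0.47506465 -0.2262097   0.094     ]
```

```bash
cat > plan.py <<'E'
import numpy as np
yw=np.radians(2.4);X=np.array([np.cos(yw),np.sin(yw)]);Y=np.array([-X[1],X[0]])
RS=np.array([.6885,-.0325]);BS=np.array([.578,-.113])
def red(th,off,r=.06): return RS+r*(-np.cos(th)*X+np.sin(th)*Y)-off*(np.sin(th)*X+np.cos(th)*Y)
def blue(th,off,r=.06): return BS+r*(np.cos(th)*Y-np.sin(th)*X)-off*(-np.sin(th)*Y-np.cos(th)*X)
def tool(d,yaw): c,s=np.cos(np.radians(yaw)),np.sin(np.radians(yaw)); return np.round(1000*np.array([c*d[0]+s*d[1],s*d[0]-c*d[1]]),1)
E
python3 - <<'E'
from plan import *
s=red(.08,.045); cur=np.array([.473,-.100]); print('start',s,tool(s-cur,0))
for th in np.arange(.08,1.601,.08): print(round(th,2),tool(red(th,.0185)-s,45),red(th,.0185).round(4))
s=blue(0.02,.045); print('blue start',s)
E
```

```text
start [ 0.62682894 -0.07518115] [153.8 -24.8]
0.08 [ 19.4 -18. ] [ 0.6278 -0.0487]
0.16 [ 22.1 -22.3] [ 0.6267 -0.0438]
0.24 [ 25.1 -26.3] [ 0.626  -0.0388]
0.32 [ 28.5 -30. ] [ 0.6257 -0.0338]
0.4 [ 32.1 -33.5] [ 0.6258 -0.0288]
0.48 [ 36.  -36.7] [ 0.6263 -0.0238]
0.56 [ 40.1 -39.6] [ 0.6272 -0.0189]
0.64 [ 44.4 -42.1] [ 0.6285 -0.014 ]
0.72 [ 49.  -44.2] [ 0.6302 -0.0093]
0.8 [ 53.7 -46. ] [ 0.6322 -0.0047]
0.88 [ 58.5 -47.5] [ 6.346e-01 -3.000e-04]
0.96 [ 63.4 -48.5] [0.6374 0.0039]
1.04 [ 68.4 -49.1] [0.6404 0.0079]
1.12 [ 73.4 -49.4] [0.6438 0.0116]
1.2 [ 78.4 -49.2] [0.6475 0.015 ]
1.28 [ 83.4 -48.6] [0.6514 0.0182]
1.36 [ 88.3 -47.7] [0.6556 0.021 ]
1.44 [ 93.2 -46.3] [0.66   0.0234]
1.52 [ 97.9 -44.6] [0.6645 0.0255]
1.6 [102.4 -42.4] [0.6692 0.0273]
blue start [ 0.61920295 -0.05033169]
```

apply_moves(
  deltas=[
    {"fingers":0,"delta_pos":[30,-5,0],"angular":[0,0,-8]},
    {"fingers":0,"delta_pos":[60,-10,0],"angular":[0,0,-16]},
    {"fingers":0,"delta_pos":[90,-15,0],"angular":[0,0,-24]},
    {"fingers":0,"delta_pos":[120,-20,0],"angular":[0,0,-32]},
    {"fingers":0,"delta_pos":[145,-24,0],"angular":[0,0,-40]},
    {"fingers":0,"delta_pos":[154,-25,0],"angular":[0,0,-45]},
    {"fingers":0,"delta_pos":[154,-25,0],"angular":[0,0,-45]},
    {"fingers":0,"delta_pos":[154,-25,0],"angular":[0,0,-45]},
  ],
)

```text
clock: 10.55
tool_pos: [0.6253, -0.0758, 0.2241]
orientation: [-179.9, 0.1, 44.8]
force: [0.1, 0.3, -0.2]
opening: 0.0002
gripper_force: 0.0
```

```bash
python3 - <<'E'
from m import *
T=pose(); w=snap('wrist','w4'); print(T[:3,3],ctrl.get_obs()['joint_pos'].round(1),ctrl.get_obs()['orientation'])
E
```

```text
[ 0.62531531 -0.07577456  0.22412813] [ 10.8  16.5  -5.4  -0.  -68.2 124. ] [-1.79940544e+02  7.06150566e-02  4.48061152e+01]
```

View pics/w4.png

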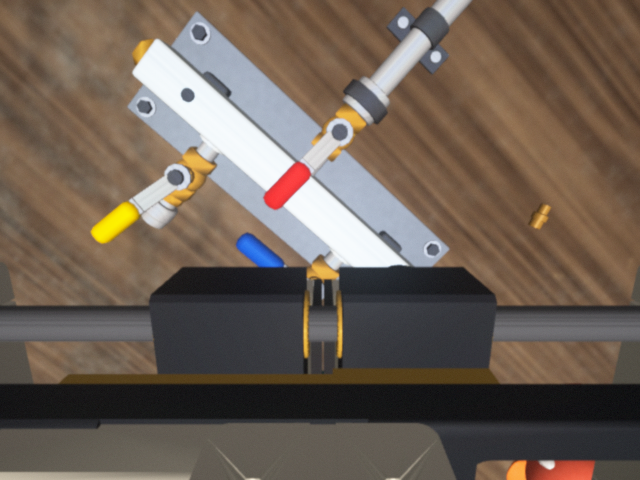

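The red sleeve is at (288,186) and its stem at (339,132), as planned. I'll descend on its right side and start the push.

apply_moves(
  deltas=[
    {"fingers":0,"delta_pos":[0,0,40],"angular":[0,0,0]},
    {"fingers":0,"delta_pos":[0,0,80],"angular":[0,0,0]},
    {"fingers":0,"delta_pos":[0,0,115],"angular":[0,0,0]},
    {"fingers":0,"delta_pos":[0,0,135],"angular":[0,0,0]},
    {"fingers":0,"delta_pos":[0,0,148],"angular":[0,0,0]},
    {"fingers":0,"delta_pos":[0,0,148],"angular":[0,0,0]},
    {"fingers":0,"delta_pos":[7,-6,148],"angular":[0,0,0]},
    {"fingers":0,"delta_pos":[13,-12,148],"angular":[0,0,0]},
    {"fingers":0,"delta_pos":[17,-16,148],"angular":[0,0,0]},
    {"fingers":0,"delta_pos":[19,-18,148],"angular":[0,0,0]},
  ],
)

```text
clock: 11.6
tool_pos: [0.6276, -0.049, 0.0788]
orientation: [179.9, -0.1, 45.0]
force: [-0.5, -3.7, 3.0]
opening: 0.0008
gripper_force: 1.9
```

apply_moves(
  deltas=[
    {"fingers":0,"delta_pos":[3,-4,0],"angular":[0,0,0]},
    {"fingers":0,"delta_pos":[6,-8,0],"angular":[0,0,0]},
    {"fingers":0,"delta_pos":[9.5,-12,0],"angular":[0,0,0]},
    {"fingers":0,"delta_pos":[13,-15.5,0],"angular":[0,0,0]},
    {"fingers":0,"delta_pos":[17,-18.5,0],"angular":[0,0,0]},
    {"fingers":0,"delta_pos":[21,-21.5,0],"angular":[0,0,0]},
    {"fingers":0,"delta_pos":[25,-24,0],"angular":[0,0,0]},
  ],
)

```text
clock: 12.3
tool_pos: [0.6274, -0.0145, 0.0772]
orientation: [-180.0, 0.0, 45.0]
force: [0.2, -3.5, -0.4]
opening: 0.0005
gripper_force: 1.7
```

apply_moves(
  deltas=[
    {"fingers":0,"delta_pos":[5,-2,0],"angular":[0,0,0]},
    {"fingers":0,"delta_pos":[10,-4,0],"angular":[0,0,0]},
    {"fingers":0,"delta_pos":[14.5,-5.5,0],"angular":[0,0,0]},
    {"fingers":0,"delta_pos":[19.5,-6.5,0],"angular":[0,0,0]},
    {"fingers":0,"delta_pos":[24.5,-7,0],"angular":[0,0,0]},
    {"fingers":0,"delta_pos":[29.5,-7,0],"angular":[0,0,0]},
    {"fingers":0,"delta_pos":[34.5,-7,0],"angular":[0,0,0]},
    {"fingers":0,"delta_pos":[39.5,-6.5,0],"angular":[0,0,0]},
    {"fingers":0,"delta_pos":[44.5,-5.5,0],"angular":[0,0,0]},
  ],
)

```text
clock: 13.2
tool_pos: [0.6536, 0.0201, 0.0768]
orientation: [-179.9, 0.2, 44.9]
force: [-3.8, -3.3, 0.4]
opening: 0.0003
gripper_force: 2.6
```

apply_moves(
  deltas=[
    {"fingers":0,"delta_pos":[3,1,0],"angular":[0,0,0]},
    {"fingers":0,"delta_pos":[6,2,0],"angular":[0,0,0]},
    {"fingers":0,"delta_pos":[9,3,0],"angular":[0,0,0]},
    {"fingers":0,"delta_pos":[12,4,0],"angular":[0,0,0]},
    {"fingers":0,"delta_pos":[13,4.5,0],"angular":[0,0,0]},
  ],
)

```text
clock: 13.7
tool_pos: [0.6647, 0.0259, 0.0764]
orientation: [-179.8, 0.3, 44.9]
force: [-9.4, -5.5, 5.0]
opening: 0.0006
gripper_force: 4.9
```

```bash
python3 - <<'E'
from m import *
w=snap('wrist','w5'); s=snap('scene','s5'); t=snap('top','t5')
cv2.imwrite('pics/c5.png',np.hstack([cv2.resize(t[170:300,280:420],None,fx=2.8,fy=2.8),cv2.resize(s[200:330,290:430],None,fx=2.8,fy=2.8)])[:,:,::-1])
E
```

```text
(no output)
```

View pics/w5.png

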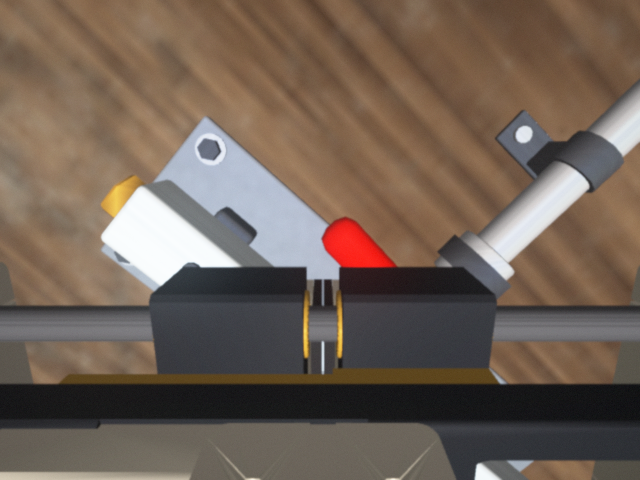

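The red lever now lies about parallel to the bar, maybe slightly past square and near its stop: the sleeve tip is at (343,235) and the force has risen to 9 N. I'll back off, rise and look.

apply_moves(
  deltas=[
    {"fingers":0,"delta_pos":[-8,0,0],"angular":[0,0,0]},
    {"fingers":0,"delta_pos":[-25,0,0],"angular":[0,0,0]},
    {"fingers":0,"delta_pos":[-30,0,-30],"angular":[0,0,0]},
    {"fingers":0,"delta_pos":[-40,5,-70],"angular":[0,0,0]},
    {"fingers":0,"delta_pos":[-60,12,-110],"angular":[0,0,0]},
    {"fingers":0,"delta_pos":[-80,20,-145],"angular":[0,0,0]},
    {"fingers":0,"delta_pos":[-88,20.5,-150],"angular":[0,0,0]},
    {"fingers":0,"delta_pos":[-88,20.5,-150],"angular":[0,0,0]},
    {"fingers":0,"delta_pos":[-88,20.5,-150],"angular":[0,0,0]},
  ],
)

```text
clock: 14.75
tool_pos: [0.6194, -0.0501, 0.2268]
orientation: [-180.0, -0.0, 44.9]
force: [0.6, 0.1, 0.1]
opening: 0.0004
gripper_force: 0.0
```

```bash
python3 - <<'E'
from m import *
from plan import *
T=pose(); w=snap('wrist','w6'); print(T[:3,3])
h=blob(w,*C['red'],(100,0,500,265)); r=cv2.minAreaRect(h); p=onz('wrist',*cen(h),.09,T)[:2]; v=p-RS
print('red',cen(h),p,'th',np.arctan2(v@Y,-v@X),np.linalg.norm(v))
L=cv2.fitLine(h,cv2.DIST_L2,0,.01,.01).ravel(); c=cen(h)
a,b=[onz('wrist',c[0]+k*L[0],c[1]+k*L[1],.09,T)[:2] for k in(-15,15)]; d=b-a; print('axis vs Y deg',np.degrees(np.arctan2(d@X,d@Y)))
h=blob(w,*C['blue'],(100,100,500,265)); p=onz('wrist',*cen(h),.09,T)[:2];v=p-BS; print('blue',cen(h),p,np.round([v@X,v@Y],4))
E
```

```text
[ 0.61935705 -0.05012566  0.22677411]
red (316.94215392303846, 90.49400299850075) [0.69187746 0.02856657] th 1.667935828529653 0.061159895727076606
axis vs Y deg -174.77567926480282
blue (277.5038898862956, 258.3052064631957) [ 0.57774047 -0.03884028] [0.0028 0.0741]
```

View pics/w6.png

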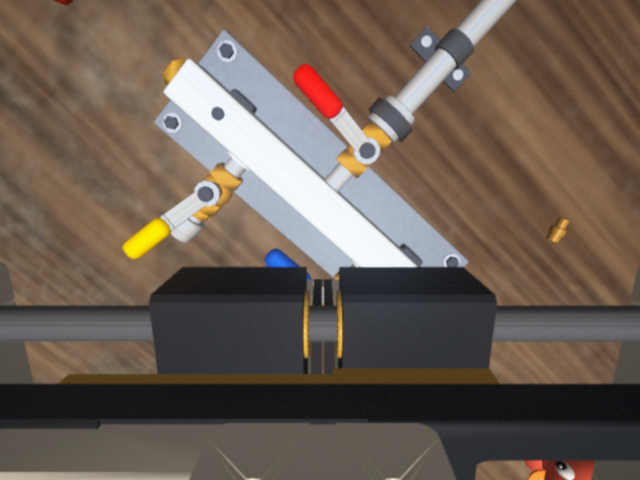

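The red lever is shut, at about 1.66 rad by its sleeve (319,92). Yellow (147,238) and the brass fitting (559,230) are untouched. Next is the blue lever.

```bash
python3 - <<'E'
from plan import *
s=blue(.02,.045)
for th in np.arange(.02,1.601,.08): print(round(th,2),tool(blue(th,.0185)-s,45),blue(th,.0185).round(4))
E
```

```text
0.02 [-19.9 -17.5] [ 0.5928 -0.052 ]
0.1 [-22.6 -21.7] [ 0.5878 -0.051 ]
0.18 [-25.8 -25.7] [ 0.5828 -0.0504]
0.26 [-29.2 -29.3] [ 0.5778 -0.0502]
0.34 [-32.9 -32.7] [ 0.5728 -0.0504]
0.42 [-36.8 -35.8] [ 0.5678 -0.051 ]
0.5 [-41.  -38.6] [ 0.5629 -0.0521]
0.58 [-45.4 -41. ] [ 0.5581 -0.0535]
0.66 [-50.  -43.1] [ 0.5534 -0.0552]
0.74 [-54.7 -44.8] [ 0.5489 -0.0574]
0.82 [-59.6 -46.1] [ 0.5445 -0.0599]
0.9 [-64.5 -47. ] [ 0.5404 -0.0627]
0.98 [-69.5 -47.5] [ 0.5365 -0.0659]
1.06 [-74.5 -47.6] [ 0.5328 -0.0694]
1.14 [-79.6 -47.3] [ 0.5295 -0.0731]
1.22 [-84.5 -46.6] [ 0.5265 -0.0771]
1.3 [-89.4 -45.5] [ 0.5238 -0.0814]
1.38 [-94.2 -44.1] [ 0.5214 -0.0858]
1.46 [-98.9 -42.2] [ 0.5194 -0.0904]
1.54 [-103.4  -40. ] [ 0.5178 -0.0952]
```

apply_moves(
  deltas=[
    {"fingers":0,"delta_pos":[0,0,40],"angular":[0,0,0]},
    {"fingers":0,"delta_pos":[0,0,80],"angular":[0,0,0]},
    {"fingers":0,"delta_pos":[0,0,115],"angular":[0,0,0]},
    {"fingers":0,"delta_pos":[0,0,135],"angular":[0,0,0]},
    {"fingers":0,"delta_pos":[0,0,150],"angular":[0,0,0]},
    {"fingers":0,"delta_pos":[0,0,150],"angular":[0,0,0]},
  ],
)

```text
clock: 15.4
tool_pos: [0.6176, -0.05, 0.0734]
orientation: [-179.8, 0.3, 45.0]
force: [-0.6, 0.4, 0.4]
opening: 0.0004
gripper_force: 0.0
```

apply_moves(
  deltas=[
    {"fingers":0,"delta_pos":[-7,-6,-2],"angular":[0,0,0]},
    {"fingers":0,"delta_pos":[-13,-12,-2],"angular":[0,0,0]},
    {"fingers":0,"delta_pos":[-17,-15,-2],"angular":[0,0,0]},
    {"fingers":0,"delta_pos":[-20,-17.5,-2],"angular":[0,0,0]},
    {"fingers":0,"delta_pos":[-23,-22,-2],"angular":[0,0,0]},
    {"fingers":0,"delta_pos":[-26,-26,-2],"angular":[0,0,0]},
  ],
)

```text
clock: 16.0
tool_pos: [0.5836, -0.0504, 0.0804]
orientation: [179.9, -0.1, 45.0]
force: [4.6, -1.7, 0.4]
opening: 0.0005
gripper_force: 1.7
```

apply_moves(
  deltas=[
    {"fingers":0,"delta_pos":[-3,-3.5,0],"angular":[0,0,0]},
    {"fingers":0,"delta_pos":[-7,-7,0],"angular":[0,0,0]},
    {"fingers":0,"delta_pos":[-11,-10,0],"angular":[0,0,0]},
    {"fingers":0,"delta_pos":[-15,-12.5,0],"angular":[0,0,0]},
    {"fingers":0,"delta_pos":[-19.5,-15,0],"angular":[0,0,0]},
    {"fingers":0,"delta_pos":[-24,-17,0],"angular":[0,0,0]},
    {"fingers":0,"delta_pos":[-29,-19,0],"angular":[0,0,0]},
    {"fingers":0,"delta_pos":[-34,-20,0],"angular":[0,0,0]},
    {"fingers":0,"delta_pos":[-38.5,-21,0],"angular":[0,0,0]},
    {"fingers":0,"delta_pos":[-43.5,-21.5,0],"angular":[0,0,0]},
  ],
)

```text
clock: 17.0
tool_pos: [0.5381, -0.0654, 0.0799]
orientation: [179.9, -0.1, 45.0]
force: [5.5, 2.8, -0.3]
opening: 0.0003
gripper_force: 2.5
```

apply_moves(
  deltas=[
    {"fingers":0,"delta_pos":[-5,0,4],"angular":[0,0,0]},
    {"fingers":0,"delta_pos":[-10,0,4],"angular":[0,0,0]},
    {"fingers":0,"delta_pos":[-15,1,4],"angular":[0,0,0]},
    {"fingers":0,"delta_pos":[-20,2,4],"angular":[0,0,0]},
    {"fingers":0,"delta_pos":[-25,3.5,4],"angular":[0,0,0]},
    {"fingers":0,"delta_pos":[-28,4.5,4],"angular":[0,0,0]},
  ],
)

```text
clock: 17.6
tool_pos: [0.5201, -0.0885, 0.0755]
orientation: [-180.0, -0.0, 45.0]
force: [2.5, 4.5, -0.1]
opening: 0.0005
gripper_force: 1.8
```

apply_moves(
  deltas=[
    {"fingers":0,"delta_pos":[-2,1,0],"angular":[0,0,0]},
    {"fingers":0,"delta_pos":[-4,2,0],"angular":[0,0,0]},
    {"fingers":0,"delta_pos":[-4,2,0],"angular":[0,0,0]},
  ],
)

```text
clock: 17.9
tool_pos: [0.5192, -0.0923, 0.0755]
orientation: [-180.0, -0.1, 44.9]
force: [2.4, 9.0, 0.3]
opening: 0.0005
gripper_force: 4.0
```

```bash
python3 - <<'E'
from m import *
s=snap('scene','s7'); t=snap('top','t7')
cv2.imwrite('pics/c7.png',np.hstack([cv2.resize(t[170:310,280:410],None,fx=3,fy=3),cv2.resize(s[200:340,290:420],None,fx=3,fy=3)])[:,:,::-1])
E
```

```text
(no output)
```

View pics/c7.png

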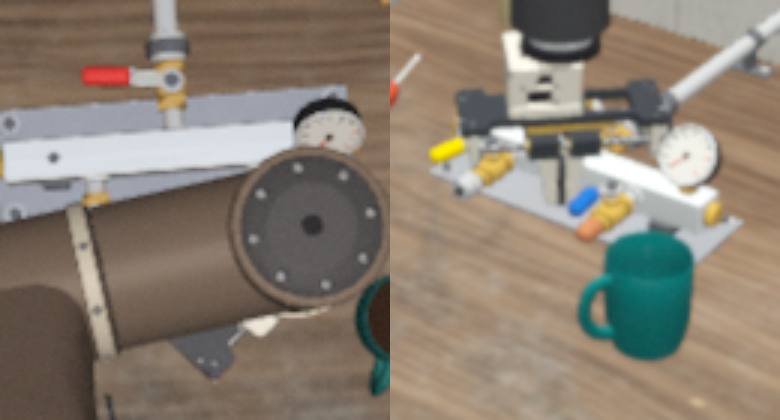

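The blue lever lies in line with the silencer (about (585,200) in the crop), the needle points lower left at zero, and the mug stands clear. I'll back away to the left and rise.

apply_moves(
  deltas=[
    {"fingers":0,"delta_pos":[6,-6,0],"angular":[0,0,0]},
    {"fingers":0,"delta_pos":[18,-18,0],"angular":[0,0,0]},
    {"fingers":0,"delta_pos":[22,-22,-35],"angular":[0,0,0]},
    {"fingers":0,"delta_pos":[22,-22,-75],"angular":[0,0,0]},
    {"fingers":0,"delta_pos":[22,-22,-115],"angular":[0,0,0]},
    {"fingers":0,"delta_pos":[10,-50,-150],"angular":[0,0,0]},
    {"fingers":0,"delta_pos":[-20,-70,-150],"angular":[0,0,0]},
    {"fingers":0,"delta_pos":[-40,-70,-150],"angular":[0,0,0]},
    {"fingers":0,"delta_pos":[-40,-70,-150],"angular":[0,0,0]},
  ],
)

```text
clock: 18.9
tool_pos: [0.4385, -0.073, 0.2255]
orientation: [-180.0, 0.1, 44.9]
force: [-0.1, 1.0, 0.6]
opening: 0.0004
gripper_force: 0.0
```

```bash
python3 - <<'E'
from m import *
from plan import *
T=pose(); w=snap('wrist','w8'); t=snap('top','t8'); s=snap('scene','s8'); print(T[:3,3])
c=blob(s,*C['blue'],(335,230,420,300)); p,_=tri(ray('scene',*cen(c)),ray('scene',*cen(c))) if 0 else (onz('scene',*cen(c),.0845),0); v=p[:2]-BS; print('blue th',np.arctan2(-v@X,v@Y),np.linalg.norm(v),p)
c=blob(s,*C['yel'],(300,235,335,270)); print('yel scene (was 308.5 249.6)',cen(c))
c=blob(t,*C['red'],(300,180,350,215)); p=onz('top',*cen(c),.09)[:2]-RS; print('red th',np.arctan2(p@Y,-p@X))
for a,b in (('s0','s8'),):
    d=cv2.absdiff(cv2.imread('pics/s0.png'),cv2.imread('pics/s8.png')).max(2)
    for n,(x0,y0,x1,y1) in dict(driver=(275,215,302,245),fit=(425,255,440,272),can=(255,178,285,225),duck=(440,265,500,320),tub=(198,205,238,240)).items(): print(n,(d[y0:y1,x0:x1]>60).mean().round(3))
cv2.imwrite('pics/c8.png',cv2.resize(s[200:340,270:430],None,fx=4,fy=4)[:,:,::-1])
E
```

```text
[ 0.43851381 -0.07296334  0.2254525 ]
blue th 1.6337667731548593 0.058519251826601504 [ 0.51980217 -0.11912499  0.0845    ]
yel scene (was 308.5 249.6) (308.468085106383, 249.56382978723406)
red th 1.6469114390281172
driver 0.0
fit 0.0
can 0.0
duck 0.0
tub 0.0
```

View pics/c8.png

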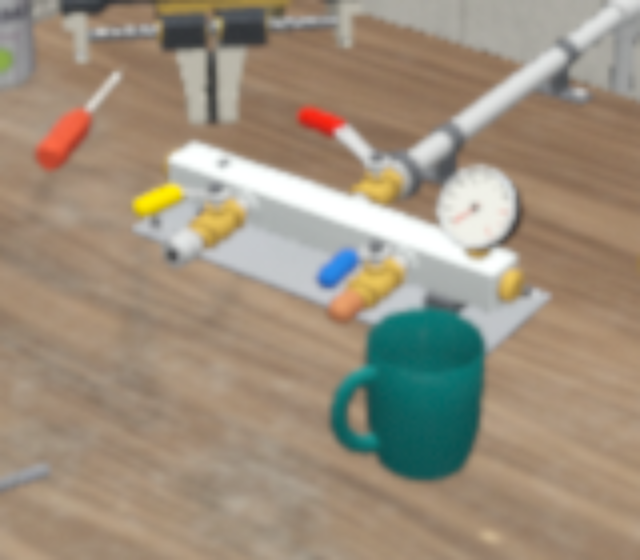

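The crop shows everything as required: red across its pipe (320,122), blue in line (340,268), needle at zero (465,213), mug upright and clear, yellow unmoved, and the robot clear of everything. I'm handing in.

```bash
python3 -c "
from plant import ctrl; print(ctrl.close_job())"
```

```text
the job is handed in; nothing more can be done
None
```

I've handed in the job: the mug stands about 11 cm to the side of the vent's line, the red supply lever is shut (about 1.65 rad) and the blue vent lever is open (about 1.63 rad). The gauge reads zero and the yellow lever and other items show no movement; no verdict came back on hand-in.

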